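Stand the slumped recipe tablet back up in its stand

ROBOT

A 6-joint arm with a two-finger parallel gripper is mounted at the origin on a cart in front of the work surface, level with it; the furniture and walls round the work are solid. World frame = base frame: x ahead of the robot, y to its left, z up, the work surface at z = 0. Lengths are in m, angles in degrees, forces in N, time in s.
With the tool pointing down it reaches from about 0.15 to 0.775 m from the base axis. Payload 6.1 kg.
Tool frame: the origin (TCP) lies midway between the tips of the shut fingers; the grasp point (between the pads) lies 19 mm behind it (robot.tcp_to_grasp is the distance from the TCP to the grasp point, in m); z points along the fingers, x is the direction in which the jaws open and shut, and the axes are right-handed (so a half turn about z gives the same grasp; the last joint's range is limited). The gripper opens to 85 mm and grips with 20 to 120 N. Pads are 22 mm wide; open, the fingers measure 114 mm over their backs; the gripper's body (76 mm by 85 mm) begins 54 mm behind the grasp point. The pads swing forward as they close: fully open they stand 13 mm farther back than shut.
Start: joints at [71.734, 7.208, -2.269, 80.523, 0, 90], TCP at [0.165, 0.499, 0.231] pointing down, gripper open.
Joint ranges: [-155.77, 155.77], [-54.66, 111.73], [-72.52, 77.12], [-102.08, 115.82], [-83.92, 84.16], [-180, 180]. Speed limits (degrees/s): [136.94, 136.94, 172.46, 180, 180, 180].

INTERFACE

Orientations are given as [roll, pitch, yaw] about the fixed x, y, z axes, in that order (R = Rz(yaw) Ry(pitch) Rx(roll)).
In Python, from bench import robot, readout, cams gives the robot as it stands. Calls block until the motion is done:
- robot.reach(position, orientation): joint-space move of the TCP to a pose.
- robot.movel(position, ori=None, velocity=0.15, guard=None): straight line of the TCP; ori=None keeps the orientation; velocity is the mean speed in m/s. With guard (N) it stops when the force on the tool has changed by that much, and returns True; else False.
- robot.move_j(angles): joint-space move.
- robot.ungrasp() and robot.close(f_grip=None): open the fingers fully, or close them until they stop; f_grip is the grip in N (None keeps the last).
- robot.pause(seconds).
- robot.ik(position, orientation): joint angles nearest the present ones, or None.
- readout.state(): the state.
- cams.grab_frame(name): name is "side" or "top"; returns the picture (480x640x3 uint8, red, green, blue); there is no depth.
- cams.camera_params(name): a dict with "mtx" (3x3 intrinsics, pixels), "dist_coeffs" ([k1, k2, p1, p2, k3] as OpenCV has them; the pictures are not rectified), "xyz" and "rotation" of the camera in the world. Camera axes: x right, y up, looking along -z (the intrinsics and any distortion apply to the point x, -y, -z); pixel columns grow to the right and rows downward; lengths in m; the calibration is good to about 2 mm. A picture is of the moment at which its call begins. camera_params takes no time and is no camera call.
A pose or a line that the arm cannot do raises robot.PlanningError and nothing moves.
- robot.job_done(): hands the job in, once; it reports no verdict.
The state is a dict: "t": time; "joint_pos": joint angles; "qd": joint speeds; "effort": joint torques, N m; "eef_pos": TCP position; "eef_rot": TCP orientation; "contact_force": force on the tool from outside, world axes, zero at the start; "torque": the same for the moment, N m; "opening": opening from 0.0 (shut) to 1.0 (fully open).
Only numpy, scipy, OpenCV 4.12 (cv2) and the standard library are available. Lean on these libraries where they do the work, as an engineer would, in place of code of your own. Each camera call takes 0.05 s, during which the arm holds its last target.

TASK

The recipe tablet has slumped forward out of its wooden stand and lies against the jam jar. Push its upper edge back with the fingertips until it leans against the stand's backrest, then push both brass keeper arms round, fully home in front of the tablet, so that it cannot slump again. Only push: pick nothing up, and leave the jam jar, the pepper mill and the tomato tin standing where they are.

Things in the scene. Friction and masses are not known exactly. Their poses are not given: they have to be found in the camera images.
- stand: Light wooden recipe stand, firm on the worktop; its front (own -x) faces the robot, give or take some yaw. Origin: on the worktop, under the middle of the inner face of its front lip; own y to the left, z up. Plinth 266 mm wide, x = -12 to +86 mm. Lip: x = -10 to 0 mm, 26 mm high, along the whole width.
- groove (a point): Middle of the groove that carries the tablet's lower edge, on its floor: 9.5 mm behind the stand's origin, 16 mm up. The groove is 19 mm wide and 10 mm deep, between the lip in front and a batten behind, and runs along the stand's y.
- rest_top (a point): Middle of the upper edge of the slatted backrest's front face. The face starts at the back of the groove's floor, leans back 22 degrees from vertical, is 123 mm long up the slope and 196 mm wide.
- tablet: Loose tablet computer in a dark case, 220 mm wide (own y), 140 high (own z), 11 thick (own x; -x is the screen side), 0.36 kg. Origin: middle of its lower edge, half-way through the thickness. At the start the lower edge stands in the groove and it leans 27 degrees forward to the robot, its screen on the rim of the jam jar's lid; it turns over its lower edge.
- tablet_top (a point): Middle of the tablet's upper edge, half-way through the thickness. At the start about 140 mm above the worktop, over the jam jar. Pushed a little past upright (about 5 degrees), the tablet falls back on the backrest by itself.
- tablet_foot (a point): Middle of the tablet's lower edge, half-way through the thickness (same as the tablet's origin).
- keeper_left (a joint): Hinge of the left (stand's +y) keeper, a level arm of 6.6 mm brass wire, 55 mm above the worktop, on an upright post; stays where it is left (about 0.3 N at its end). 0: points straight forward (stand's -x); grows as it swings inwards; 1.571, its stop, fully home: lies along the lip in front of the tablet. Starts between -0.35 and 0.3; cannot get home while the tablet is slumped.
- keeper_right (a joint): The same for the right (stand's -y) keeper, mirrored: 0 straight forward, grows as it swings inwards, 1.571 fully home. Starts between -0.35 and 0.3.
- post_left (a point): Hinge axis of the left keeper at the arm's height: 5 mm in front of the stand's origin, 121 mm to its +y side, 55 mm up.
- post_right (a point): Hinge axis of the right keeper at the arm's height: 5 mm in front of the stand's origin, 121 mm to its -y side, 55 mm up.
- keeper_left_end (a point): End of the left keeper's arm, 70 mm from its hinge axis; here the wire turns up and ends in a black rubber cap 84 mm above the worktop.
- keeper_right_end (a point): End of the right keeper's arm, as for the left one.
- jam_jar: Jam jar with a white lid, 69 mm across, 99 mm tall, loose, in front of the stand under the slumped tablet. Origin: centre of its underside.
- pepper_mill: Dark wooden pepper mill, 58 mm across, 170 mm tall, loose, to the right of the stand. Origin: centre of its underside.
- tomato_tin: Food tin with tomatoes pictured on it, 101 mm across, 118 mm tall, loose, to the left of the stand. Origin: centre of its underside.
There are look-alikes about, which are no part of the job. What is meant by the pepper_mill is not red, and is the smaller of those in its own colour. Leave any green look-alike of the tomato_tin alone.

How it is judged (in metres and radians):
On the way, in this order (a step that is already met when the one before it is completed fails the run):
1. the tablet leans back on the stand's backrest, its lower edge in the groove (x of tablet_top in the frame of stand above 0.04 m and z of tablet_foot in the frame of stand below 0.03 m and x of tablet_foot in the frame of stand between 0 and 0.03 m and y of tablet_foot in the frame of stand between -0.03 and 0.03 m and angle between tablet's own z axis and vertical below 0.6 rad), for 0.2 s.
2. both keepers are home in front of the tablet (value of joint each of keeper_left, keeper_right above 1.48 rad), for 0.2 s.
At the end, for the whole second after the job is handed in: The tablet rests still on the backrest (upper edge more than 40 mm behind the lip's inner face), its lower edge in the groove and within 30 mm of the stand's middle; both keepers are past 1.48 rad (stop at 1.571); jam jar, pepper mill and tomato tin stand upright within 30 mm of where they were (all of step 1 and all of step 2 and linear speed of tablet below 0.02 m/s and distance of each of jam_jar, pepper_mill, tomato_tin from where it was at the start of the episode below 0.03 m and angle between each of jam_jar, pepper_mill, tomato_tin's own z axis and vertical below 0.1 rad); the robot touches nothing.
It fails at once if the tablet is lifted out of the groove (height (world z) of tablet_foot above 0.045 m).
It fails at once if the jam jar is lifted, tipped or pushed away (distance of jam_jar from where it was at the start of the episode above 0.03 m or angle between jam_jar's own z axis and vertical above 0.3 rad).
It fails at once if the pepper mill is lifted, tipped or pushed away (distance of pepper_mill from where it was at the start of the episode above 0.03 m or angle between pepper_mill's own z axis and vertical above 0.3 rad).
It fails at once if the tomato tin is lifted, tipped or pushed away (distance of tomato_tin from where it was at the start of the episode above 0.03 m or angle between tomato_tin's own z axis and vertical above 0.3 rad).
It also fails if it takes over 59 s, if anything falls off the work surface, if the arm or the gripper's body presses on something with over 40 N, if the wrist force passes 120 N, or if a joint passes its speed limit or range.

## Working session

There is one attempt and no reset: what is moved stays moved. The work goes in short steps, each a Python script; the robot and the scene stay as the last script left them, time stands still between calls to the robot, and variables do not carry over. Pictures are saved under pics/ and viewed, and the job is handed in when it is done.

```bash
ls; mkdir -p pics
python3 - <<'E'
from bench import robot, readout, cams
import cv2
for n in("side","top"):
    cv2.imwrite(f"pics/{n}0.png",cams.grab_frame(n)[:,:,::-1])
    print(n,cams.camera_params(n))
s=readout.state();print(s)
E
```

```text
pics
side {'mtx': array([[534.67562761,   0.        , 329.34527034],
       [  0.        , 534.67562761, 232.39209733],
       [  0.        ,   0.        ,   1.        ]]), 'dist_coeffs': array([0.02679198, 0.        , 0.        , 0.        , 0.        ]), 'xyz': array([0.52199593, 1.03388328, 0.60254612]), 'rotation': array([ 62.14330317,   0.26671819, 177.60927138])}
top {'mtx': array([[605.26980373,   0.        , 320.9190137 ],
       [  0.        , 605.26980373, 241.76717378],
       [  0.        ,   0.        ,   1.        ]]), 'dist_coeffs': array([0.05085017, 0.        , 0.        , 0.        , 0.        ]), 'xyz': array([0.29616446, 0.07010512, 1.30869618]), 'rotation': array([  8.11494047,   0.46273776, -91.13932416])}
{'t': 0.1, 'joint_pos': array([ 7.17335139e+01,  7.23866990e+00, -2.31989506e+00,  8.05247604e+01,
        1.57566901e-03,  9.00000508e+01]), 'qd': array([-0.0179506 , -0.06874949,  0.08229739,  0.09269413,  0.0393612 ,
        0.04958598]), 'effort': array([ 2.06260643e-04, -4.36904740e+01,  3.53604376e+01,  1.38346499e-02,
       -1.69964082e-04,  8.31550381e-06]), 'eef_pos': array([0.16443088, 0.49819625, 0.23060429]), 'eef_rot': array([-1.79998424e+02,  8.33253348e-02,  7.17334632e+01]), 'contact_force': array([-0.12481134, -0.46148919,  0.25813459]), 'torque': array([ 0.04980614, -0.02696   ,  0.05799207]), 'opening': 0.9983100724178381}
```

View pics/side0.png

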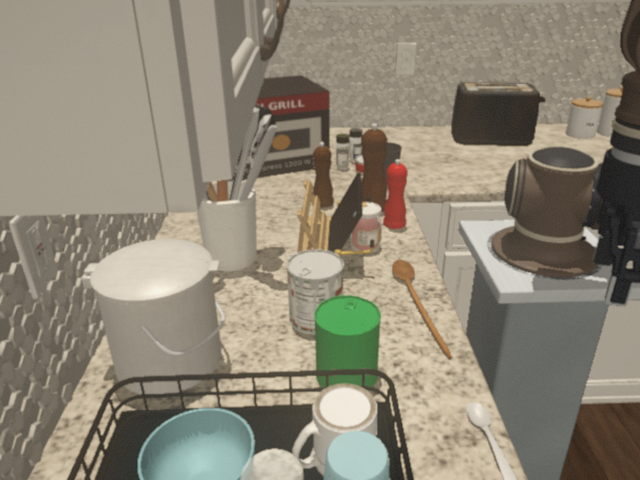

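View pics/top0.png

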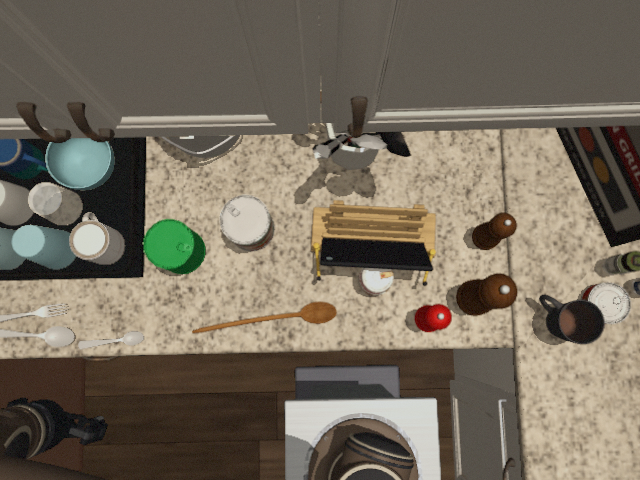

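The side view shows the stand (about 325,225) with the tablet leaning forward over the jar (367,230), and the tin at (315,290). The top view shows the plinth at about (312–435, 205–278), the dark tablet at (318–432, 238–270), the jar lid at (377,280), and the yellow keepers near (318,262) and (428,265). I'll zoom in.

```bash
cat > h.py <<'E'
import numpy as np, cv2
from scipy.spatial.transform import Rotation as R
from bench import robot, readout, cams
def ray(n,uv):
    p=cams.camera_params(n)
    q=cv2.undistortPoints(np.array([[uv]],float),p["mtx"],p["dist_coeffs"])[0,0]
    d=R.from_euler('xyz',p["rotation"],degrees=True).apply([q[0],-q[1],-1])
    return np.array(p["xyz"]),d
def onz(n,uv,z):
    o,d=ray(n,uv);return o+d*(z-o[2])/d[2]
def tri(uvs,uvt):
    a,b=ray("side",uvs);c,d=ray("top",uvt)
    s=np.linalg.lstsq(np.c_[b,-d],c-a,rcond=None)[0]
    p,q=a+b*s[0],c+d*s[1]
    return (p+q)/2,np.linalg.norm(p-q)
def proj(n,P):
    p=cams.camera_params(n)
    r=R.from_euler('xyz',p["rotation"],degrees=True)
    c=r.inv().apply(np.atleast_2d(P)-p["xyz"])*[1,-1,-1]
    return cv2.projectPoints(c,np.zeros(3),np.zeros(3),p["mtx"],p["dist_coeffs"])[0][:,0]
def crop(n,x0,y0,w,h,name,k=5):
    im=cams.grab_frame(n)[:,:,::-1]
    c=cv2.resize(im[y0:y0+h,x0:x0+w],None,fx=k,fy=k,interpolation=cv2.INTER_CUBIC)
    cv2.imwrite("pics/"+name,c)
E
python3 - <<'E'
from h import *
crop("top",300,195,150,110,"t1.png")
crop("side",270,150,150,110,"s1.png")
E
```

```text
(no output)
```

View pics/t1.png

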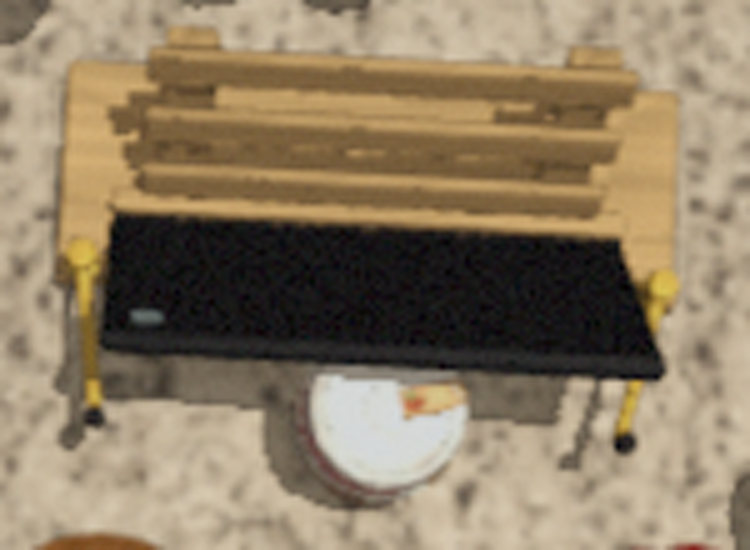

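View pics/s1.png

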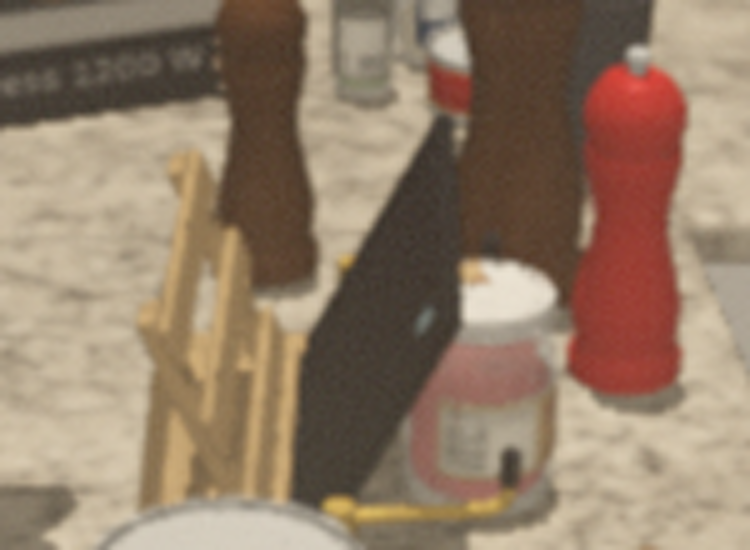

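Top view: posts are at about (316.6,245.6) and (432.4,252.6), and the black caps at (318.8,278) and (424.8,283.2). The tablet's front top edge runs from about (320.5,264) to (432.3,270). In the side view the jar lid is behind the left keeper, which is at (337–372, 251).

Run:
```python
from h import *
np.set_printoptions(precision=4,suppress=True)
L=onz("top",(316.6,245.6),.057);Rr=onz("top",(432.4,252.6),.057)
print("posts",L,Rr,np.linalg.norm(L-Rr))
yv=(L-Rr)[:2];yaw=np.arctan2(-yv[0],yv[1]);print("yaw",np.degrees(yaw))
ex=np.array([np.cos(yaw),np.sin(yaw)]);ey=np.array([-ex[1],ex[0]])
O=(L+Rr)[:2]/2+.005*ex;print("origin",O)
for n,uv,P in(("L",(318.8,278.0),L),("R",(424.8,283.2),Rr)):
    c=onz("top",uv,.084)[:2];v=c-P[:2];print(n,c,np.linalg.norm(v),"ang",np.degrees(np.arctan2(v@ey,-v@ex)))
for uv in((321,264),(432.3,269.5)):
    c=onz("top",uv,.140)[:2]-O;print("tabtop stand",c@ex,c@ey)
# plinth corners z=.016
for uv in((314.5,208),(435,213.5)):
    c=onz("top",uv,.016)[:2]-O;print("plinth back",c@ex,c@ey)
for z,uv in((.099,(377.8,280)),):print("jar",onz("top",uv,z))
print("mill small",onz("top",(505,224),.165),"big",onz("top",(499,292),.22))
print("tin",onz("top",(245,221),.118),"spoon",onz("top",(318,313),.01))
print("triL cap",tri((372,242),(318.8,278.0)))
print("tablet L top corner",tri((361,186-2),(432,269)))
print("green",onz("top",(174,246),.12),"red mill",onz("top",(433,318),.17))
```

```text
posts [0.4669 0.0858 0.057 ] [ 0.4472 -0.1544  0.057 ] 0.24102611016134196
yaw -4.689049613120472
origin [ 0.4621 -0.0347]
L [0.3969 0.0823] 0.07011040424422528 ang -7.589429176694977
R [ 0.3821 -0.1314] 0.06905003871208433 ang 14.768030327554927
tabtop stand -0.051636271696542405 0.10775865353383879
tabtop stand -0.04908708015115881 -0.107470266458123
plinth back 0.0826077973556241 0.13123283369483982
plinth back 0.08611239227276683 -0.12993023455583289
jar [ 0.3893 -0.0357  0.099 ]
mill small [ 0.4862 -0.2748  0.165 ] big [ 0.3544 -0.2399  0.22  ]
tin [0.5112 0.2271 0.118 ] spoon [0.3284 0.0862 0.01  ]
triL cap (array([0.3976, 0.0824, 0.0748]), np.float64(6.737043798342267e-05))
tablet L top corner (array([ 0.404 , -0.1419,  0.1098]), np.float64(0.00843216965773791))
green [0.4635 0.3673 0.12  ] red mill [ 0.3111 -0.1295  0.17  ]
```

Post spacing (241 vs 242 mm), arm lengths (70.1 and 69.1 vs 70 mm) and the plinth back edge (83–86 mm) match the given sizes. Next I'll locate the cupboard edge and check that the planned poses are reachable.

Run:
```python
from h import *
np.set_printoptions(precision=3,suppress=True)
def xz(r1,r2):
    (a,b),(c,d)=r1,r2
    A=np.c_[b[[0,2]],-d[[0,2]]];s=np.linalg.solve(A,(c-a)[[0,2]]);return (a+b*s[0])[[0,2]]
for t in((370,135),(200,135),(500,130)):
    for s in((200,205),(240,135),(265,92)):print(t,s,xz(ray("side",s),ray("top",t)))
for z in(.3,.4,.5,.6):print(z,onz("top",(370,135),z))
yaw=-4.69;a=np.radians(yaw);ex=np.array([np.cos(a),np.sin(a)]);ey=np.array([-ex[1],ex[0]]);O=np.array([.4621,-.0347])
# tool axes: z forward-down tilted, x along +-ey
for tilt in(0,20,35,50):
    t=np.radians(tilt)
    z=np.r_[np.sin(t)*ex,-np.cos(t)]
    for s in(1,-1):
        x=np.r_[s*ey,0];y=np.cross(z,x)
        e=R.from_matrix(np.c_[x,y,z]).as_euler('xyz',degrees=True)
        for sx in(-.1,.045):
            p=np.r_[O+sx*ex,.118];print(tilt,s,e,sx,robot.ik(p,e))
```

```text
(370, 135) (200, 205) [0.533 0.58 ]
(370, 135) (240, 135) [0.539 0.562]
(370, 135) (265, 92) [0.632 0.275]
(200, 135) (200, 205) [0.547 0.551]
(200, 135) (240, 135) [0.561 0.509]
(200, 135) (265, 92) [ 1.055 -0.982]
(500, 130) (200, 205) [0.54  0.566]
(500, 130) (240, 135) [0.549 0.537]
(500, 130) (265, 92) [ 0.76  -0.105]
0.3 [ 0.624 -0.013  0.3  ]
0.4 [ 0.592 -0.005  0.4  ]
0.5 [0.559 0.004 0.5  ]
0.6 [0.527 0.012 0.6  ]
0 1 [180.     0.    85.31] -0.1 [ -4.186  -8.924 -32.407  66.517   0.      0.504]
0 1 [180.     0.    85.31] 0.045 [ -4.329   6.843 -16.98   66.177   0.      0.361]
0 -1 [-180.      0.    -94.69] -0.1 [  -4.186   -8.924  -32.407   66.517    0.    -179.496]
0 -1 [-180.      0.    -94.69] 0.045 [  -4.329    6.843  -16.98    66.177    0.    -179.639]
20 1 [160.     0.    85.31] -0.1 [ -3.991 -26.748 -47.208  49.542  -0.239   0.657]
20 1 [160.     0.    85.31] 0.045 [ -4.24   -8.85  -35.81   43.041  -0.154   0.423]
20 -1 [-160.      0.    -94.69] -0.1 [  -3.991  -26.748  -47.208   49.542   -0.239 -179.343]
20 -1 [-160.      0.    -94.69] 0.045 [  -4.24    -8.85   -35.81    43.041   -0.154 -179.577]
35 1 [145.     0.    85.31] -0.1 [ -3.745 -40.43  -58.793  36.642  -0.542   0.774]
35 1 [145.     0.    85.31] 0.045 [ -4.149 -19.112 -50.103  24.011  -0.31    0.443]
35 -1 [-145.      0.    -94.69] -0.1 [  -3.745  -40.43   -58.793   36.642   -0.542 -179.226]
35 -1 [-145.      0.    -94.69] 0.045 [  -4.149  -19.112  -50.103   24.011   -0.31  -179.557]
50 1 [130.    -0.    85.31] -0.1 [ -3.352 -54.417 -70.631  23.793  -1.025   0.86 ]
50 1 [130.    -0.    85.31] 0.045 [ -4.04  -26.282 -64.502   1.782  -0.498   0.418]
50 -1 [-130.      0.    -94.69] -0.1 [  -3.352  -54.417  -70.631   23.793   -1.025 -179.14 ]
50 -1 [-130.      0.    -94.69] 0.045 [  -4.04   -26.282  -64.502    1.782   -0.498 -179.582]
```

The cupboard's lower front edge is at about x≥0.54, z≥0.56, so a 20° tilted tool clears it. I'll push the tablet now.

```bash
cat >> h.py <<'E'
yaw=-4.69;_a=np.radians(yaw);ex=np.array([np.cos(_a),np.sin(_a)]);ey=np.array([-ex[1],ex[0]]);O=np.array([.4621,-.0347])
def S(x,y,z): return np.r_[O+x*ex+y*ey,z]
def tool(tilt,fwd=ex):
    t=np.radians(tilt);f=np.asarray(fwd)/np.linalg.norm(fwd)
    z=np.r_[np.sin(t)*f,-np.cos(t)];x=np.r_[-f[1],f[0],0];y=np.cross(z,x)
    return R.from_matrix(np.c_[x,y,z]).as_euler('xyz',degrees=True)
def st():
    s=readout.state();d=s['eef_pos'][:2]-O
    print("t %.2f stand %.4f %.4f z %.4f F %s"%(s['t'],d@ex,d@ey,s['eef_pos'][2],np.round(s['contact_force'],1)))
E
python3 - <<'E'
from h import *
T=tool(20)
robot.close(30)
robot.reach(S(-.15,0,.25),T);st()
robot.movel(S(-.11,0,.122),velocity=.12);st()
for x in(-.04,-.01,.015,.030):
    print(robot.movel(S(x,0,.122),velocity=.05,guard=20));st()
robot.pause(.3);st()
crop("top",300,195,150,110,"t2.png");crop("side",270,130,150,110,"s2.png")
E
```

```text
t 2.92 stand -0.1497 0.0003 z 0.2502 F [-0.2  0.   0.3]
t 4.18 stand -0.1097 0.0000 z 0.1227 F [-0.4  0.3  0.2]
False
t 5.73 stand -0.0403 -0.0000 z 0.1219 F [-0.2  0.4 -0.8]
False
t 6.48 stand -0.0101 0.0000 z 0.1218 F [ 1.2 -0.2 -1.1]
False
t 7.13 stand 0.0149 -0.0000 z 0.1217 F [-0.  -0.1  0.5]
False
t 7.58 stand 0.0301 0.0000 z 0.1218 F [-0.1  0.  -0.2]
t 7.88 stand 0.0299 0.0000 z 0.1220 F [0.4 0.5 0.1]
```

View pics/t2.png

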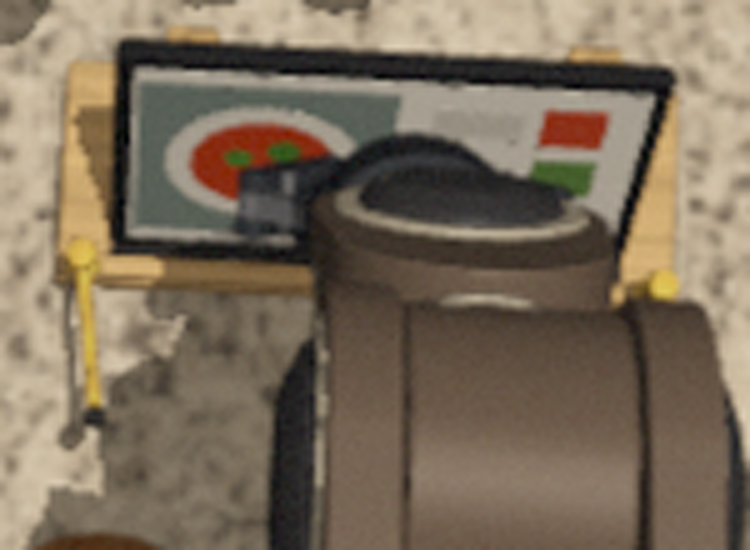

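View pics/s2.png

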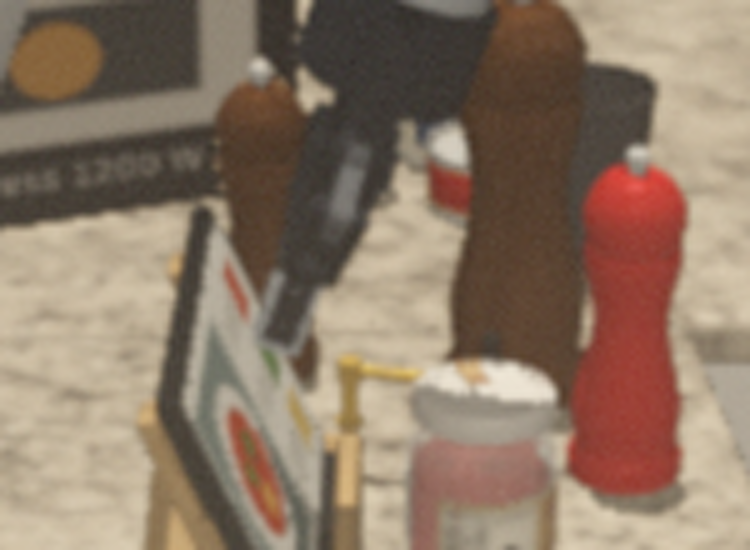

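The side view shows the tablet leaning back on the slats with a gap to the finger, and the jar still upright at its place. The top view shows the screen facing up inside the stand. I'll back off and check poses and jar and mill clearances before the keepers.

Run:
```python
from h import *
np.set_printoptions(precision=3,suppress=True)
robot.movel(S(-.06,0,.15),velocity=.15)
robot.movel(S(-.17,.0,.26),velocity=.2)
robot.reach(S(-.12,.22,.22),tool(20,ey));st()
crop("top",300,195,220,125,"t3.png",k=3.6)
def sd(p):d=p[:2]-O;return d@ex,d@ey,p[2]
# big mill knob
p,e=tri((375,127),(499.5,291));print("big",sd(p),e)
p,e=tri((322,145),(505,223.5));print("small",sd(p),e)
print("jar",sd(onz("top",(377.8,280),.099)))
for side in(1,-1):
  for th in(10,90): 
    u=np.array([-np.cos(np.radians(th)),-side*np.sin(np.radians(th))])
    print(robot.ik(S(-.005+.03*u[0],side*.121+.03*u[1],.045),tool(20,side*ey)))
```

```text
t 10.81 stand -0.1201 0.2197 z 0.2195 F [ 0.2 -0.3  0.3]
big (np.float64(-0.08741359817367761), np.float64(-0.21511831716690322), np.float64(0.2169228140465183)) 0.0021304214809348895
small (np.float64(0.045381400885985024), np.float64(-0.2381421789895776), np.float64(0.1622458728785166)) 0.0005123486334968132
jar (np.float64(-0.07250049193861849), np.float64(-0.00690346218798231), np.float64(0.09899999999999998))
[ -2.297   1.768 -34.641  52.72   19.982 -87.453]
[ -5.548   5.155 -30.988  54.169  19.998 -90.913]
[ -6.229   1.829 -34.576  53.035 -19.992  88.362]
[ -3.032   5.248 -30.885  54.47  -19.991  91.764]
```

View pics/t3.png

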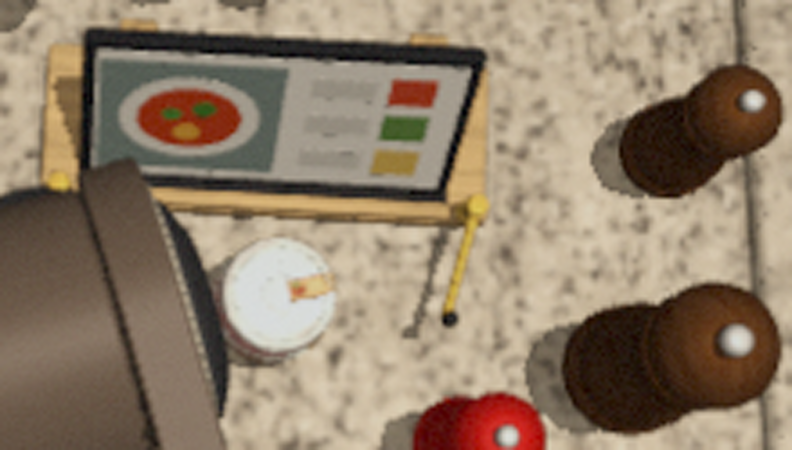

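The tablet sits flush in the stand. The right keeper is free at (448,318 in the crop), with the jar at (278,297). Left keeper first.

```bash
cat >> h.py <<'E'
def pose(side,thd,r,d,tilt,z=.042):
    th=np.radians(thd)
    u=np.array([-np.cos(th),-side*np.sin(th)]);n=np.array([np.sin(th),-side*np.cos(th)])
    a=np.array([-.005,side*.121])+r*u-d*n
    a=a+np.array([0,side])*(.055-z)*np.tan(np.radians(tilt))
    return S(a[0],a[1],z),tool(tilt,side*ey)
def sweep(side,th0,r=.035,r1=.030,z=.042):
    p,o=pose(side,th0,r,.034,20,z)
    robot.reach(p+[0,0,.13],o);st()
    if robot.movel(p,o,velocity=.1,guard=8): st();raise SystemExit("hit on descent")
    st()
    for th in np.arange(th0,91,13).tolist()+[90]:
        k=(th-th0)/(90-th0)
        p,o=pose(side,th,r+(r1-r)*k,.021,20*(1-k),z)
        h=robot.movel(p,o,velocity=.06,guard=8)
        print(round(th),h);st()
        if h:break
    p,o=pose(side,90,r1,.008,0,z)
    print("final",robot.movel(p,o,velocity=.03,guard=6));st()
E
python3 - <<'E'
from h import *
sweep(1,7.6)
crop("top",300,195,220,125,"t4.png",k=3.6);crop("side",270,150,150,110,"s4.png")
E
```

```text
t 11.38 stand -0.0441 0.1539 z 0.1719 F [-0.9  0.5  0.1]
t 12.82 stand -0.0437 0.1549 z 0.0426 F [-0.2  1.1  1.1]
8 False
t 13.19 stand -0.0422 0.1414 z 0.0422 F [-0.3  0.2 -0. ]
21 False
t 13.50 stand -0.0443 0.1329 z 0.0421 F [0.  0.  0.3]
34 False
t 13.81 stand -0.0444 0.1236 z 0.0420 F [-0.3 -0.5  0.2]
47 False
t 14.11 stand -0.0427 0.1145 z 0.0419 F [-0.2 -1.   0. ]
60 False
t 14.41 stand -0.0393 0.1062 z 0.0419 F [-0.1  0.1  0.2]
73 False
t 14.70 stand -0.0344 0.0990 z 0.0419 F [ 0.1  0.6 -1. ]
86 False
t 14.99 stand -0.0284 0.0931 z 0.0419 F [-1.1 -0.6 -0.7]
90 False
t 15.24 stand -0.0261 0.0911 z 0.0419 F [-0.3  0.2  0.6]
final True
t 15.59 stand -0.0194 0.0906 z 0.0412 F [-0.9 -0.2  0.5]
```

View pics/t4.png

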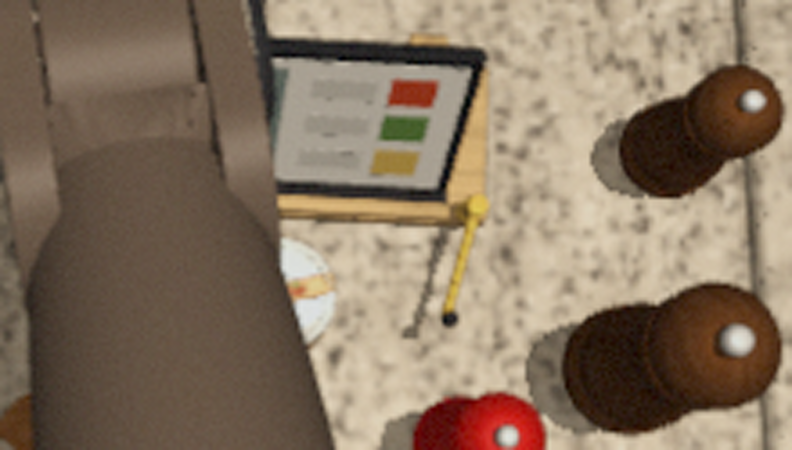

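View pics/s4.png

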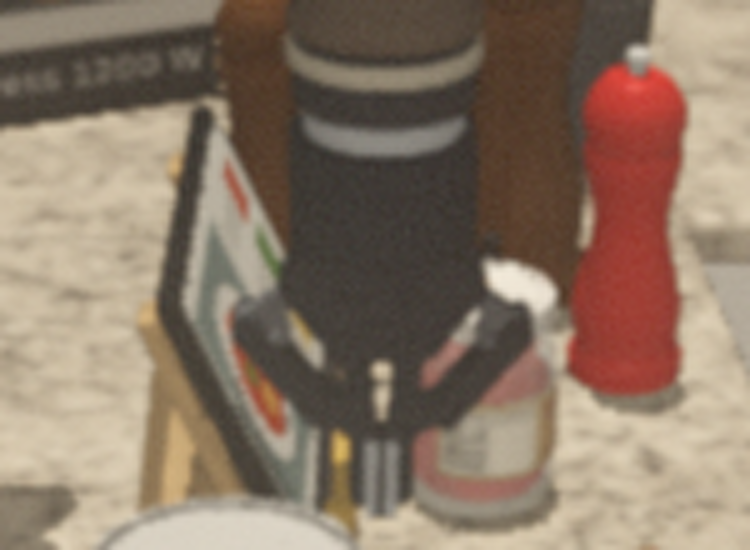

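The finger met the stop with contact force at x = −19 mm, and the wire now lies along the lip. I'll retreat, check the left keeper, and check the red mill's clearance for the right sweep.

Run:
```python
from h import *
np.set_printoptions(precision=4,suppress=True)
robot.movel(S(-.035,.092,.05),velocity=.1)
robot.movel(S(-.05,.095,.19),velocity=.15)
robot.movel(S(-.2,.06,.26),velocity=.2)
robot.reach(S(-.2,-.06,.28),tool(20,-ey));st()
crop("top",300,195,220,125,"t5.png",k=3.6)
def sd(p):d=p[:2]-O;return d@ex,d@ey,p[2]
p,e=tri((397.4,161),(441,316));print("red",sd(p),e)
```

```text
t 20.71 stand -0.2000 -0.0600 z 0.2799 F [0.  0.6 0.3]
red (np.float64(-0.13763153746149423), np.float64(-0.12264844382684192), np.float64(0.16361715160668713)) 0.00047809276817345334
```

View pics/t5.png

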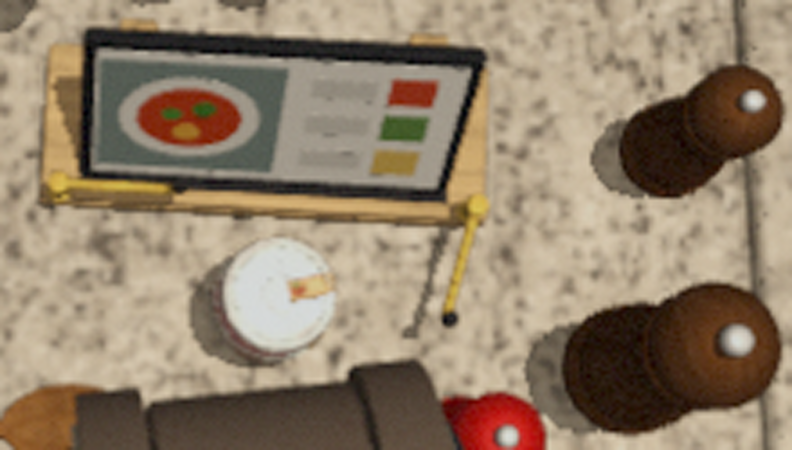

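The left keeper lies along the lip, wire from (58,185) to (180,190) in the crop. Its cap is against the tablet's lower edge. The red mill stands close to the right sweep, so I'll twist the jaws up to 37° to keep the finger linkages clear of it.

```bash
cat >> h.py <<'E'
_pose=pose
TW=dict(phi=0)
def pose(side,thd,r,d,tilt,z=.042):
    p,o=_pose(side,thd,r,d,tilt,z)
    phi=TW['phi']*tilt/20
    o=(R.from_euler('xyz',o,degrees=True)*R.from_euler('z',phi,degrees=True)).as_euler('xyz',degrees=True)
    return p,o
E
python3 - <<'E'
from h import *
TW['phi']=37
p,o=pose(-1,14.8,.032,.034,20)
m=R.from_euler('xyz',o,degrees=True).as_matrix()
print("jaw in stand",m[:2,0]@ex,m[:2,0]@ey,"z",m[:2,2]@ex,m[:2,2]@ey,m[2,2], robot.ik(p,o))
sweep(-1,14.8,r=.032,r1=.030)
crop("top",300,195,220,125,"t6.png",k=3.6)
robot.movel(S(-.038,-.092,.05),velocity=.1)
robot.movel(S(-.05,-.092,.21),velocity=.15)
robot.movel(S(-.2,-.02,.28),velocity=.2)
robot.reach(S(-.22,.1,.3),tool(20));st()
crop("top",300,195,220,125,"t7.png",k=3.6);crop("side",270,150,150,110,"s7.png")
E
```

```text
jaw in stand 0.7986355100472928 -0.5655211363340805 z -1.249000902703301e-16 -0.34202014332566855 -0.9396926207859084 [-10.98061246   0.6995347  -36.17297606  50.84370092 -19.87448661
 120.30922142]
t 21.61 stand -0.0451 -0.1502 z 0.1725 F [0.1 0.6 0.4]
t 23.06 stand -0.0438 -0.1506 z 0.0430 F [ 2.6 -1.3  4.3]
15 False
t 23.43 stand -0.0411 -0.1374 z 0.0419 F [ 3.  -1.5  0.9]
28 False
t 23.73 stand -0.0426 -0.1291 z 0.0426 F [1.1 0.  8.8]
41 True
t 23.94 stand -0.0412 -0.1216 z 0.0427 F [ 1.3 -1.2  2. ]
final True
t 25.05 stand -0.0183 -0.0946 z 0.0407 F [-0.3 -0.3  0.6]
t 28.68 stand -0.2197 0.0999 z 0.2996 F [ 0.6 -0.8  0.1]
```

View pics/t7.png

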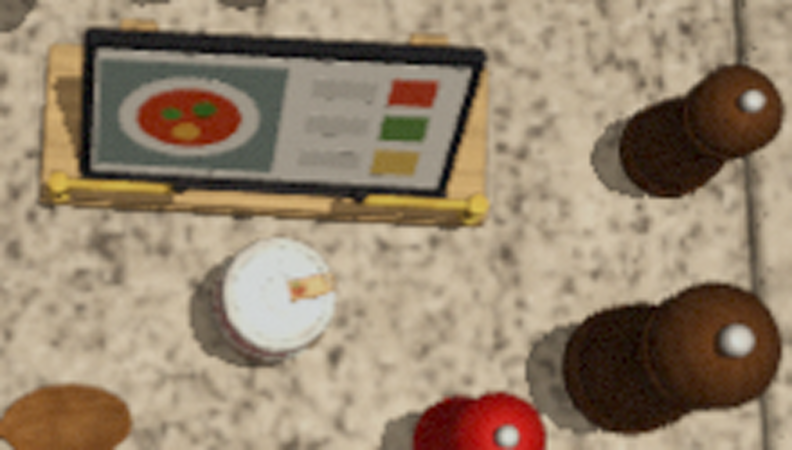

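View pics/s7.png

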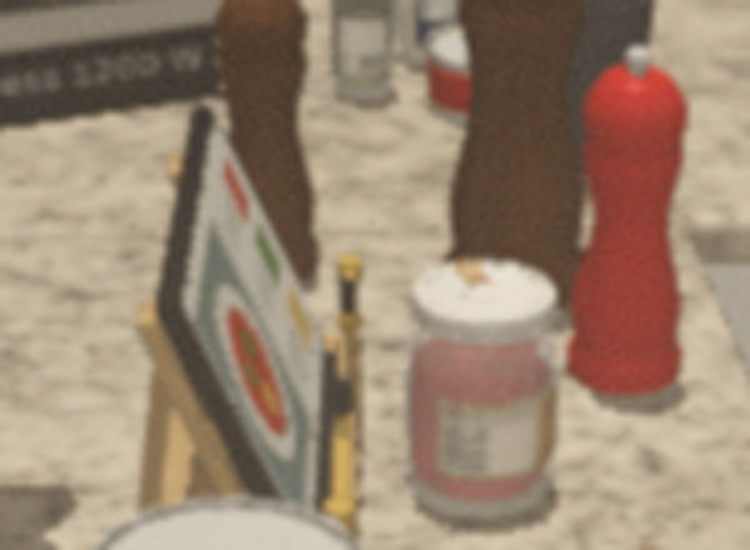

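Both keepers now lie along the lip, with caps at about (180,190) and (357,196) in the crop, and the jar and mills stand unchanged. I'll check the keeper angles and object shifts numerically.

Run:
```python
from h import *
np.set_printoptions(precision=2,suppress=True)
a=cv2.imread("pics/top0.png");b=cams.grab_frame("top")[:,:,::-1].copy()
hsv=cv2.cvtColor(b,cv2.COLOR_BGR2HSV)
for side,(x0,x1) in((1,(312,349)),(-1,(401,437))):
    for th in(1.571,1.48,1.40):
        u=np.array([-np.cos(th),-side*np.sin(th)])
        print(side,th,"hinge/mid/arm60",[proj("top",S(-.005+r*u[0],side*.121+r*u[1],.055))[0] for r in(0,.02,.035,.05)])
    m=cv2.inRange(hsv,(20,150,100),(33,255,255))
    m[:,:x0]=0;m[:,x1:]=0;m[:240]=0;m[262:]=0
    v,u_=np.nonzero(m)
    for c in range(x0,x1,3):
        w=v[u_==c]
        if len(w):print(c,w.mean().round(2),len(w),end="; ")
    print()
    P=np.array([onz("top",(x,v[u_==x].mean()),.055)[:2] for x in sorted(set(u_)) if (u_==x).any()])
    y=(P-O)@ey;x=(P-O)@ex;k=np.abs(y-side*.092)<.019
    f=np.polyfit(y[k],x[k],1);print("line slope rad",f[0],"x at",np.polyval(f,side*.121))
for nm,(x,y,w,h) in dict(jar=(355,255,45,45),mill=(468,208,52,45),tin=(215,190,62,65)).items():
    t=cv2.cvtColor(a[y:y+h,x:x+w],cv2.COLOR_BGR2GRAY);g=cv2.cvtColor(b,cv2.COLOR_BGR2GRAY)
    r=cv2.matchTemplate(g,t,cv2.TM_CCOEFF_NORMED);_,s,_,l=cv2.minMaxLoc(r);print(nm,np.subtract(l,(x,y)),round(s,3))
```

```text
1 1.571 hinge/mid/arm60 [array([316.39, 245.69]), array([325.94, 246.27]), array([333.11, 246.7 ]), array([340.28, 247.13])]
1 1.48 hinge/mid/arm60 [array([316.39, 245.69]), array([325.85, 247.12]), array([332.95, 248.2 ]), array([340.05, 249.28])]
1 1.4 hinge/mid/arm60 [array([316.39, 245.69]), array([325.7 , 247.87]), array([332.69, 249.51]), array([339.69, 251.14])]
315 246.5 8; 318 247.0 7; 321 246.0 3; 324 246.0 3; 327 246.0 3; 330 246.0 3; 333 246.0 3; 336 246.0 3; 339 246.5 4; 342 247.0 3; 345 247.0 3; 
line slope rad -0.022285881418199427 x at -0.004862469427852664
-1 1.571 hinge/mid/arm60 [array([432.48, 252.71]), array([422.82, 252.13]), array([415.59, 251.69]), array([408.37, 251.25])]
-1 1.48 hinge/mid/arm60 [array([432.48, 252.71]), array([422.83, 252.99]), array([415.6, 253.2]), array([408.38, 253.42])]
-1 1.4 hinge/mid/arm60 [array([432.48, 252.71]), array([422.9 , 253.75]), array([415.73, 254.54]), array([408.55, 255.32])]
401 250.5 2; 404 245.5 6; 407 245.5 6; 410 244.8 5; 413 246.43 7; 416 251.0 3; 419 251.0 3; 422 251.0 3; 425 251.0 3; 428 253.5 6; 431 253.0 7; 434 251.0 3; 
line slope rad 0.30670567932787257 x at -0.009543426728773934
jar [-265    9] 0.844
mill [1 0] 0.976
tin [0 0] 0.999
```

The keepers' rows match 1.571 rad: left 246–247 and right 250.5–251, where 1.48 rad would give 249 and 253. Mill and tin haven't shifted by more than 1 px. The jar template failed because the tablet covered the lid at the start, but in the side crop its right edge is at 557 before and after, and its base at about 515–520. Handing in.

Run:
```python
from h import *
robot.job_done();st()
```

```text
the job is handed in; nothing more can be done
the job is handed in; nothing more can be done
```

I pushed the tablet back onto the backrest, then swept the left and right keepers home until each stopped with a force reading. I backed the arm clear and handed the job in soon after 28.7 s on the robot clock; no verdict is reported.

**What the last checks showed**
- **Tablet:** in both views it leans on the slats with its lower edge in the groove.
- **Left keeper:** its fitted line was within about 0.02 rad of the home direction.
- **Right keeper:** the line fit failed because yellow on the tablet screen got into the colour mask. Its wire rows (250.5–251 px) still match fully home; 1.48 rad would have shown about 253.
- **Pepper mill and tomato tin:** they shifted by at most 1 px.
- **Jam jar:** automatic matching failed because the tablet hid part of its lid in the first picture. By eye in the side view it is upright, with its edges within about 1 px of the start.

During the right sweep, the force guard (8 N) stopped one step partway, after an upward reading of nearly 9 N the step before. I did not find the cause. The final push still finished, and nothing was visibly disturbed.

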